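# Close the batch can to the first click and put it on the scale

## Task

Close the steel batch can standing in the filling stand: turn the wing of its torque-limited cap clockwise until it clicks for the first time, then stop and let go; never click it twice. Then lift the can straight out by its handle and set it down gently, upright, in the middle of the bench scale's pan. Leave the other things on the bench where they are.

Things in the scene. Friction and masses are not known exactly. Their poses are not given: they have to be found in the camera images.
- can: closed steel can, 200 (x) x 90 (y) x 100 mm (z) without cap and handle, 0.6 to 0.95 kg. Origin: centre of its underside, z up. Cap at its -x end, black handle over its +x half. Centre of mass about 10 mm from the middle towards the handle. Loose, with 2 mm of play, in the stand; at the start its x axis lies within 0.6 rad of world x, cap end nearer the robot.
- handle (a point): grip point on the can's handle, at (35, 0, 142) mm in the can's frame, same axes. The handle is a black bar along the can's x, 92 mm long (x = -2 to 90), 14 mm wide (y), 16 mm tall (134 to 150 mm above the can's underside), with 34 mm free below it between its two feet.
- wing (a point): grip point on the cap's wing, on the cap's vertical axis, at (-68, 0, 155) mm in the can's frame. The wing is a grey upright bar along this frame's x, 64 mm long, 14 mm thick (y); its top is 14 mm above this point and its foot, a disc of radius 30 mm, 22 mm below. Turns clockwise (seen from above) to close; wing and collar first turn together, then the clutch under the wing slips (see these).
- clutch (a joint): wing angle relative to the collar (rad, clockwise +): near 0 (wing over the lugs) until the cap is tight. Turned on, the torque peaks at 0.09 (0.37 N m moving, about 0.2 when paused), falls to nothing about 0.18, then reverses to some -0.2 (pulls ahead) up to the next notch at 0.35: the first click. Let go between 0.21 and 0.49 it settles near 0.35; before 0.15, back to 0. From 0.53 it clicks again.
- stand: fixed filling stand, grey plinth 220 (x) x 110 (y) mm with a steel top 40 mm above the bench on which the can stands; brackets at the four corners rise 20 mm above that top and keep the can from turning. Origin: centre of the underside on the bench; the can's axes are along its axes.
- pan (a point): centre of the upper face of the bench scale's fixed steel pan, 48 mm above the bench; the pan is 240 (x) x 220 (y) mm, flat, without a rim. A lower white keypad sticks out 50 mm on its -x side. Axes along the pan's sides, z up.
- collar: black fluted screw collar under the wing, radius 34 mm, two grey lugs on its rim (at 46 mm) along its x axis. Origin on the cap's axis, 111 mm above the can's underside. It turns with the wing against a steady drag (0.2 N m moving, about 0.05 when paused) for 0.3 to 0.85 rad, different every time, then is tight and stops for good; after that only the wing goes on, through the clutch.
- scale: the fixed white bench scale that carries the pan, 250 x 220 mm and 48 mm high; origin under its centre, on the bench, below the pan's centre.
Not all that is in view belongs to the job. Leave any yellow look-alike of the can alone.

How it is judged:
On the way, in this order (a step that is already met when the one before it is completed fails the run):
1. the cap has clicked once, while the can stands in its stand, and is let go (value of joint clutch between 0.27 and 0.43 rad and contact force between the fingers and can below 0.3 N and z of can in the frame of stand below 0.046 m and horizontal distance between can and stand below 0.015 m), for 0.2 s.
2. the can is lifted clear of the stand's brackets (z of can in the frame of stand above 0.062 m), for 0.1 s.
At the end, for the whole second after the job is handed in: The can stands upright (within 0.05 rad) and at rest on the scale's pan, its centre within 35 mm of the pan's centre, released, with the cap's clutch in its first notch (0.27 to 0.43 rad of slip) (horizontal distance between can and pan below 0.035 m and z of can in the frame of pan between -0.004 and 0.004 m and angle between can's own z axis and vertical below 0.05 rad and linear speed of can below 0.02 m/s and contact force between the fingers and can below 0.3 N and value of joint clutch between 0.27 and 0.43 rad); the robot touches nothing.
It fails at once if the cap is turned past its first click to the second (more than 0.58 rad of slip) (value of joint clutch above 0.58 rad).
It fails at once if the can is tipped more than 0.4 rad (angle between can's own z axis and vertical above 0.4 rad).
It fails at once if the can is dropped or banged on the scale (more than 60 N) (contact force between can and scale above 60 N).
It fails at once if another thing on the bench is pushed more than 30 mm away (distance of any of amber, beaker, spatula, jar, mug, flask, roll, tray from where it was at the start of the episode above 0.03 m).
It also fails if it takes over 67 s, if anything falls off the work surface, if the arm or the gripper's body presses on something with over 40 N, if the wrist force passes 120 N, or if a joint passes its speed limit or range.

## Robot

A 6-joint arm with a two-finger parallel gripper is mounted at the origin on the work surface. World frame = base frame: x ahead of the robot, y to its left, z up, the work surface at z = 0. Lengths are in m, angles in rad, forces in N, time in s.
With the tool pointing down it reaches from about 0.35 to 0.975 m from the base axis. Payload 17.4 kg.
Tool frame: the origin (TCP) lies at the very end of the fingers, on their centre line; the grasp point (between the pads) lies 19 mm behind it; z points along the fingers, x is the direction in which the jaws open and shut, and the axes are right-handed (so a half turn about z gives the same grasp; the last joint's range is limited). The gripper opens to 85 mm and grips with 20 to 120 N. Pads are 22 mm wide; open, the fingers measure 114 mm over their backs; the gripper's body (76 mm by 85 mm) begins 54 mm behind the grasp point. The pads swing forward as they close: fully open they stand 13 mm farther back than shut.
Start: joints at [-1.16, 0.116, 1.442, -0, 1.584, -0.038], TCP at [0.293, -0.608, 0.211] pointing down, gripper open.
Joint ranges: [-2.83, 2.83], [-0.83, 2.19], [0.07, 2.5], [-1.14, 4.28], [0.01, 3], [-2.97, 2.97]. Speed limits (rad/s): [1.89, 1.89, 2.22, 3.14, 3.14, 3.14].

## Interface

Orientations are given as a rotation vector (axis times angle).
In Python, from workcell import ctrl gives the robot as it stands. Calls block until the motion is done:
- ctrl.reach(position, orientation): joint-space move of the TCP to a pose.
- ctrl.servo_line(position, v=0.15, ori=None, max_force=None): straight line of the TCP; ori=None keeps the orientation; v is the mean speed in m/s. With max_force (N) it stops when the force on the tool has changed by that much, and returns True; else False.
- ctrl.goto_joints(angles): joint-space move.
- ctrl.grip(opening): finger opening in m; the grip force is fixed at half the most; returns when the fingers have stopped.
- ctrl.sleep(seconds).
- ctrl.ik(position, orientation): joint angles nearest the present ones, or None.
- ctrl.sense(): the state.
- ctrl.grab_frame(name): name is "scene" or "side" or "wrist"; returns (picture, depth): 420x560x3 uint8, blue, green, red; 420x560 float32, m along the optical axis (not along the pixel's ray), 0 where there is no reading.
- ctrl.get_calibration(name): a dict with "fx", "fy", "cx", "cy" (pixels), "view" (4x4, takes a point from world to camera coordinates). Camera axes: x right, y down, z forward; pixel columns grow to the right and rows downward; lengths in m; the calibration is good to about 2 mm. A picture is of the moment at which its call begins: read the wrist's pose just before it. get_calibration takes no time and is no camera call; for the wrist camera it gives the pose at the moment of the call.
A pose or a line that the arm cannot do raises ctrl.MotionError and nothing moves.
- ctrl.job_done(): hands the job in, once; it reports no verdict.
The state is a dict: "time_s": time; "joint_pos": joint angles; "joint_velocities": joint speeds; "effort": joint torques, N m; "position": TCP position; "tcp_rot": TCP orientation; "force": force on the tool from outside, world axes, zero at the start; "wrist_torque": the same for the moment, N m; "finger_gap": finger opening in m.
Only numpy, scipy, OpenCV 4.12 (cv2) and the standard library are available. Lean on these libraries where they do the work, as an engineer would, in place of code of your own. Each camera call takes 0.05 s, during which the arm holds its last target. There are 200 camera calls.

## Working session

There is one attempt and no reset: what is moved stays moved. The work goes in short steps, each a Python script; the robot and the scene stay as the last script left them, time stands still between calls to the robot, and variables do not carry over. Pictures are saved under pics/ and viewed, about 8 in all and at most 12, crops included, and the job is handed in when it is done.

```bash
mkdir -p pics; ls; python3 - <<'E'
from workcell import ctrl
import cv2,numpy as np
for n in ("scene","side"):
    p,d=ctrl.grab_frame(n); cv2.imwrite(f"pics/{n}0.png",p); np.save(f"pics/{n}0.npy",d)
    c=ctrl.get_calibration(n); print(n,c["fx"],c["cx"],c["cy"],np.round(np.linalg.inv(c["view"]),3).tolist())
s=ctrl.sense();print(s)
E
```

```text
pics
scene 391.73509134016626 272.9576729388442 217.05692001809987 [[0.298, 0.835, -0.463, 0.791], [0.955, -0.258, 0.149, -0.151], [0.005, -0.487, -0.874, 0.821], [0.0, 0.0, 0.0, 1.0]]
side 417.4791155884418 283.07331932119797 210.1780590485378 [[-0.84, -0.251, 0.482, -0.048], [-0.543, 0.408, -0.734, 0.705], [-0.013, -0.878, -0.479, 0.616], [0.0, 0.0, 0.0, 1.0]]
{'time_s': 0.1, 'joint_pos': array([-1.15976588e+00,  1.16416065e-01,  1.44220142e+00, -2.07821361e-05,
        1.58399652e+00, -3.77941769e-02]), 'joint_velocities': array([-1.19146451e-03, -1.08504817e-03, -2.63737375e-03,  4.14677188e-04,
       -4.61988851e-05,  1.63755863e-03]), 'effort': array([ 2.15382017e-03, -7.33667564e+01, -6.33786750e+01,  1.09444827e-07,
        5.31308367e-03, -4.09319989e-05]), 'position': array([ 0.29279922, -0.60797338,  0.21014897]), 'tcp_rot': array([-2.65961061e+00,  1.67109697e+00,  1.34338211e-03]), 'force': array([ 0.70144037, -0.11563289, -0.65783261]), 'wrist_torque': array([-0.03404298,  0.01114075,  0.01338582]), 'finger_gap': 0.08539786507849872}
```

View pics/scene0.png

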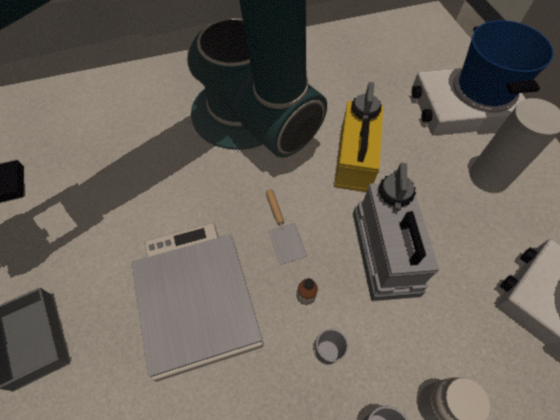

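View pics/side0.png

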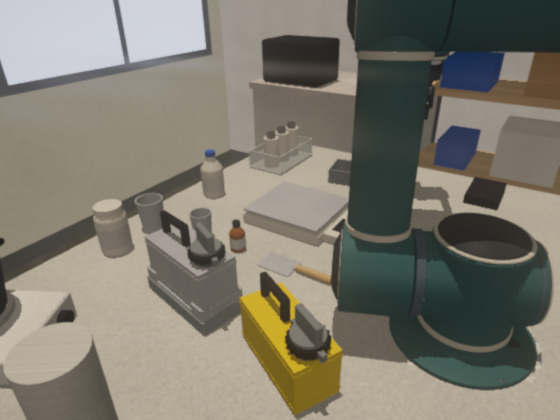

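The scene view shows the grey can in its stand at (398,235), with the wing at (402,175) and the handle at (413,238). The yellow look-alike at (362,145) has no stand and is not wanted. The scale pan is at (195,305).

Could be mistaken for the target: yellow can (362,145), the grey cylinder (515,145) and the second white plate (545,290). I choose the grey can in the stand.

```bash
cat > h.py <<'E'
from workcell import ctrl
import cv2,numpy as np
def cloud(d,c):
    v,u=np.mgrid[:d.shape[0],:d.shape[1]]
    P=np.stack([(u-c["cx"])/c["fx"]*d,(v-c["cy"])/c["fy"]*d,d],-1)
    T=np.linalg.inv(c["view"]); W=P@T[:3,:3].T+T[:3,3]; W[d<=0]=np.nan
    return W
def rect(pts):
    (c,s,a)=cv2.minAreaRect((pts[:,:2]*1000).astype(np.float32)); 
    a=a if s[0]>=s[1] else a+90
    a=(a+90)%180-90
    return np.round(c,1),np.round(sorted(s),1),round(a,2)
E
python3 - <<'E'
from h import *
def show(n,name,W,m):
    k,l,st,_=cv2.connectedComponentsWithStats(cv2.morphologyEx(m.astype(np.uint8),cv2.MORPH_OPEN,np.ones((2,2))))
    for i in range(1,k):
        if st[i,4]>40:
            P=W[l==i]; print(n,name,st[i].tolist(),rect(P),"z",np.round(np.nanmedian(P[:,2]),4))
for n in ("scene","side"):
    d=np.load(f"pics/{n}0.npy");p=cv2.imread(f"pics/{n}0.png");W=cloud(d,ctrl.get_calibration(n));z=np.nan_to_num(W[...,2],nan=-1)
    roi=np.zeros(z.shape,bool)
    if n=="scene": roi[150:310,340:450]=1
    else: roi[190:330,135:250]=1
    show(n,"wingtop",W,roi&(abs(z-.209)<.006))
    show(n,"handletop",W,roi&(abs(z-.190)<.006)&(p.max(2)<70))
    show(n,"cantop",W,roi&(abs(z-.140)<.005))
    show(n,"collar+disc",W,roi&(abs(z-.173)<.006))
    show(n,"standtop",W,roi&(abs(z-.06)<.004))
    r2=np.zeros(z.shape,bool)
    if n=="scene": r2[220:390,120:275]=1
    else: r2[170:250,230:360]=1
    show(n,"pan",W,r2&(abs(z-.048)<.006))
E
```

```text
scene wingtop [400, 164, 9, 29, 208] (array([393.6, 280. ]), array([ 34.2, 235.9]), -43.81) z 0.2068
scene handletop [407, 213, 20, 45, 358] (array([555.2, 207.5]), array([ 38.7, 112.3]), -12.22) z 0.1878
scene cantop [370, 185, 70, 90, 2708] (array([533.2, 266.5]), array([ 84.4, 289.8]), -47.83) z 0.1382
scene collar+disc [384, 176, 31, 26, 391] (array([430.5, 277.2]), array([ 54.1, 188.5]), -68.39) z 0.1711
scene standtop [375, 275, 12, 18, 65] (array([598.7, 138.1]), array([15.8, 38.4]), 5.95) z 0.0576
scene standtop [413, 285, 16, 5, 52] (array([627.2, 233.3]), array([12.4, 63.1]), -84.92) z 0.057
scene pan [132, 236, 131, 142, 12612] (array([ 506.3, -233.7]), array([231.5, 254.8]), 0.22) z 0.0464
side wingtop [196, 224, 19, 17, 147] (array([539.3, 116.6]), array([ 21.9, 337.6]), -47.37) z 0.2072
side handletop [161, 212, 27, 18, 147] (array([557.4, 200.7]), array([10.8, 87.7]), -10.79) z 0.1879
side cantop [147, 227, 72, 52, 1265] (array([511.8, 208.4]), array([ 79.9, 197.5]), -17.58) z 0.1387
side cantop [220, 252, 17, 15, 118] (array([468.9, 119.3]), array([ 26.7, 225. ]), -57.01) z 0.1383
side collar+disc [192, 239, 31, 19, 322] (array([444.5, 224.3]), array([50. , 57.3]), 42.34) z 0.1714
side standtop [193, 212, 18, 6, 49] (array([683.2,  -1.7]), array([45. , 49.4]), -42.48) z 0.0575
side standtop [232, 229, 12, 6, 41] (array([550. ,   3.6]), array([17. , 30.7]), 61.3) z 0.0571
side standtop [149, 266, 14, 11, 61] (array([600.9, 237.7]), array([ 8.2, 50. ]), -13.37) z 0.0582
side standtop [171, 283, 72, 31, 322] (array([450.3, 219.6]), array([112.9, 152.7]), 53.26) z 0.0581
side pan [332, 171, 20, 5, 45] (array([ 352.1, -221.4]), array([ 60.1, 667.2]), -61.19) z 0.0438
side pan [245, 183, 105, 50, 2980] (array([nan, nan]), array([0., 0.]), 0.0) z 0.0467
side pan [231, 234, 16, 6, 64] (array([559.9, -25.7]), array([30.5, 98.8]), -75.66) z 0.0455
```

```bash
python3 - <<'E'
from h import *
def show(n,name,W,m):
    k,l,st,_=cv2.connectedComponentsWithStats(m.astype(np.uint8))
    for i in range(1,k):
        if st[i,4]>40:
            P=W[l==i]; print(n,name,st[i].tolist(),rect(P),"med",np.round(np.median(P,0),4))
for n in ("scene","side"):
    d=np.load(f"pics/{n}0.npy");p=cv2.imread(f"pics/{n}0.png");W=cloud(d,ctrl.get_calibration(n));z=np.nan_to_num(W[...,2],nan=-1)
    roi=np.zeros(z.shape,bool)
    if n=="scene": roi[150:310,340:450]=1
    else: roi[190:330,135:250]=1
    show(n,"wingtop",W,roi&(abs(z-.208)<.005))
    show(n,"handletop",W,roi&(abs(z-.188)<.005)&(p.max(2)<70))
    show(n,"cantop",W,roi&(abs(z-.139)<.004))
    show(n,"disc",W,roi&(abs(z-.171)<.004))
    r2=np.zeros(z.shape,bool)
    if n=="scene": r2[220:390,120:275]=1
    else: r2[170:250,230:360]=1
    show(n,"pan",W,r2&(abs(z-.047)<.004))
E
```

```text
scene wingtop [399, 163, 9, 29, 210] (array([454. , 216.8]), array([14.5, 64.5]), -25.63) med [0.4538 0.2161 0.2069]
scene handletop [396, 170, 9, 28, 62] (array([453.9, 210.5]), array([11.6, 59.7]), -12.56) med [0.4656 0.2084 0.1881]
scene handletop [406, 212, 20, 46, 371] (array([563.7, 193.2]), array([14.7, 89.7]), -12.58) med [0.5663 0.1921 0.1878]
scene cantop [369, 184, 70, 91, 2712] (array([520. , 203.5]), array([ 92.2, 200.6]), -12.47) med [0.5466 0.1865 0.1382]
scene disc [383, 175, 31, 26, 371] (array([455.6, 216. ]), array([57.8, 59.3]), 55.77) med [0.456  0.2074 0.1711]
scene pan [131, 235, 131, 142, 12534] (array([ 513.3, -231.3]), array([220.2, 241.4]), 0.19) med [ 0.5265 -0.2347  0.0464]
side wingtop [195, 223, 19, 17, 149] (array([450.3, 221.8]), array([13.9, 64.4]), -25.38) med [0.4473 0.2242 0.2072]
side handletop [160, 211, 28, 18, 159] (array([560.1, 199.8]), array([11.4, 93.3]), -11.57) med [0.5557 0.2017 0.188 ]
side cantop [145, 226, 91, 52, 1372] (array([516.8, 206.5]), array([ 92.5, 203.5]), -12.8) med [0.5281 0.2252 0.1387]
side disc [191, 238, 31, 19, 298] (array([447.4, 223.6]), array([54.6, 57.8]), 43.42) med [0.4452 0.2326 0.1716]
side pan [329, 170, 22, 5, 44] (array([ 511.5, -500.1]), array([13.4, 76.1]), 11.28) med [ 0.5094 -0.5008  0.0462]
side pan [244, 182, 105, 50, 2956] (array([ 510.6, -227.3]), array([225.7, 242.5]), 0.1) med [ 0.5008 -0.2136  0.0468]
side pan [230, 233, 16, 7, 44] (array([549.6,   8.5]), array([17.7, 39.2]), 46.61) med [0.5466 0.0134 0.047 ]
```

```bash
cat >> h.py <<'E'
from scipy.spatial.transform import Rotation as R
def down(yaw): # tool z down, tool x at world yaw (rad)
    c,s=np.cos(yaw),np.sin(yaw)
    return R.from_matrix(np.array([[c,s,0],[s,-c,0],[0,0,-1]])).as_rotvec()
def comps(W,m,name,p=None,mn=40):
    k,l,st,_=cv2.connectedComponentsWithStats(m.astype(np.uint8))
    for i in range(1,k):
        if st[i,4]>mn:
            P=W[l==i]; print(name,st[i].tolist(),rect(P),"med",np.round(np.median(P,0),4))
E
python3 - <<'E'
from h import *
s=ctrl.sense();q=s["position"]
ctrl.servo_line([q[0],q[1],.42],v=.25)
ctrl.reach([.452,.2195,.36],down(np.radians(64.5)))
ctrl.grip(.045)
s=ctrl.sense();print(s["time_s"],s["position"],s["joint_pos"],s["force"],s["wrist_torque"])
c=ctrl.get_calibration("wrist");p,d=ctrl.grab_frame("wrist");cv2.imwrite("pics/w1.png",p)
W=cloud(d,c);z=np.nan_to_num(W[...,2],nan=-1)
print(np.round(np.linalg.inv(c["view"]),3).tolist())
comps(W,abs(z-.208)<.005,"wing");comps(W,abs(z-.188)<.004,"handle");comps(W,abs(z-.139)<.004,"cantop");comps(W,abs(z-.172)<.004,"disc")
E
```

```text
4.525 [0.45202367 0.21946621 0.35997019] [ 4.01234301e-01 -2.58527527e-01  1.55747607e+00 -1.32117363e-05
  1.84268975e+00 -7.24427773e-01] [-0.09115128  0.80422625  0.91810851] [-0.016643   -0.02653176 -0.07399108]
[[0.432, 0.86, 0.271, 0.382], [0.902, -0.412, -0.13, 0.253], [0.0, 0.301, -0.954, 0.524], [0.0, 0.0, 0.0, 1.0]]
wing [546, 0, 14, 34, 268] (array([412.9, 503.5]), array([ 4.2, 31.3]), 9.35) med [0.4096 0.5028 0.2071]
wing [279, 158, 14, 61, 810] (array([451.4, 219.6]), array([13.7, 63.5]), -25.25) med [0.4495 0.2206 0.2095]
handle [530, 0, 30, 47, 352] (array([417.8, 507.4]), array([ 8.7, 53.5]), 16.99) med [0.4142 0.5037 0.1881]
handle [294, 238, 26, 69, 791] (array([560.9, 195.7]), array([14. , 92.4]), -12.17) med [0.5569 0.1967 0.1905]
handle [549, 302, 11, 58, 214] (array([776.3, 448.9]), array([11.8, 86.1]), -13.54) med [0.7638 0.4479 0.1879]
cantop [497, 0, 43, 57, 316] (array([418.1, 513. ]), array([19.4, 77.1]), 19.36) med [0.4096 0.5048 0.139 ]
cantop [244, 143, 95, 156, 5830] (array([518.7, 204.8]), array([ 90.2, 200.8]), -12.38) med [0.5272 0.2013 0.1408]
cantop [527, 258, 33, 74, 301] (array([760.2, 469.3]), array([ 24.1, 115.1]), -29.5) med [0.7411 0.4703 0.1389]
disc [518, 0, 42, 51, 358] (array([420.4, 511. ]), array([14.2, 66.1]), 21.9) med [0.4152 0.5043 0.172 ]
disc [260, 157, 20, 50, 710] (array([443.5, 203.1]), array([21.9, 57.3]), -25.9) med [0.4431 0.2036 0.1737]
disc [292, 157, 20, 50, 714] (array([459.3, 236.6]), array([21.3, 57.1]), -23.99) med [0.459  0.2362 0.1738]
disc [542, 284, 18, 65, 262] (array([769.3, 455.9]), array([16.1, 98. ]), -19.48) med [0.7526 0.4556 0.1719]
disc [524, 344, 36, 38, 712] (array([844.2, 441.2]), array([31.8, 68.7]), 27.92) med [0.8362 0.437  0.1718]
```

View pics/w1.png

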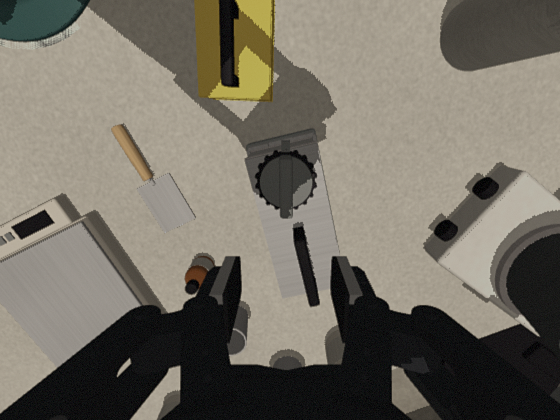

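```bash
python3 - <<'E'
from h import *
x,y,a=.4515,.2197,np.radians(64.7)
print(ctrl.servo_line([x,y,.23],v=.2,ori=down(a),max_force=8))
print(ctrl.servo_line([x,y,.179],v=.08,max_force=8))
s=ctrl.sense();print(s["time_s"],s["position"],s["force"],s["wrist_torque"])
ctrl.grip(0.0)
s=ctrl.sense();print(s["time_s"],s["finger_gap"],s["force"].round(2),s["wrist_torque"].round(3))
for i in range(1,5):
    ctrl.servo_line([x,y,.179],v=.05,ori=down(a-.06*i))
    s=ctrl.sense();print(i*.06,round(s["time_s"],2),s["force"].round(2),s["wrist_torque"].round(3))
E
```

```text
False
False
6.1583 [0.45165101 0.21976163 0.17939236] [-0.26433566  0.8760012   0.27133339] [-0.00041973  0.00136184 -0.02141859]
6.55 0.01188633019023551 [-1.47 -0.54  5.98] [-0.084  0.137  0.091]
0.06 6.8 [-0.14 -0.37  5.01] [-0.062  0.218  0.086]
0.12 7.05 [-2.31  0.32  4.85] [-0.045  0.144 -0.008]
0.18 7.3 [-0.04 -1.11  5.96] [-0.043  0.065  0.036]
0.24 7.55 [-0.68  0.2   6.13] [-0.031  0.054  0.054]
```

```bash
cat >> h.py <<'E'
X,Y,A=.4515,.2197,np.radians(64.7)
def turn(t):
    ctrl.servo_line([X,Y,.179],v=.05,ori=down(A-t))
    f=[]
    for _ in range(8):
        ctrl.sleep(.025); f.append(ctrl.sense()["wrist_torque"][2])
    s=ctrl.sense(); print(round(t,3),round(s["time_s"],2),s["force"].round(1),"tau",np.mean(f).round(3),"sd",np.std(f).round(3),s["joint_pos"][5].round(3))
    return np.mean(f)
E
python3 - <<'E'
from h import *
t=.24;n=0
while t<1.0:
    t+=.04; m=turn(t)
    if n or m>.13: n+=1
    if n>=4: break
E
```

```text
0.28 8.0 [ 0.4 -0.6  5.7] tau 0.029 sd 0.026 -0.447
0.32 8.45 [-0.8  0.6  5.7] tau 0.042 sd 0.037 -0.407
0.36 8.9 [0.4 1.1 5.8] tau 0.022 sd 0.026 -0.367
0.4 9.35 [-0.   0.5  4.9] tau 0.042 sd 0.031 -0.327
0.44 9.8 [ 0.5 -0.1  5.3] tau 0.011 sd 0.029 -0.287
0.48 10.25 [-0.6  1.   6.8] tau 0.051 sd 0.026 -0.247
0.52 10.7 [0.  1.2 6.6] tau 0.027 sd 0.022 -0.207
0.56 11.15 [0.3 0.5 4.7] tau 0.033 sd 0.013 -0.167
0.6 11.6 [ 0.8 -0.1  6.3] tau 0.043 sd 0.022 -0.127
0.64 12.05 [-0.2 -0.4  5.5] tau 0.038 sd 0.034 -0.087
0.68 12.5 [ 0.3 -0.5  5.8] tau 0.038 sd 0.021 -0.047
0.72 12.95 [1.1 0.4 5.2] tau 0.028 sd 0.016 -0.007
0.76 13.4 [0.1 0.2 5.1] tau 0.02 sd 0.032 0.033
0.8 13.85 [0.8 1.2 5.3] tau 0.039 sd 0.029 0.073
0.84 14.3 [0.4 0.9 5.5] tau 0.141 sd 0.025 0.113
0.88 14.75 [1.5 1.9 5.6] tau 0.186 sd 0.026 0.152
0.92 15.2 [2.6 2.5 5. ] tau 0.165 sd 0.038 0.192
0.96 15.65 [2.2 1.7 4.3] tau -0.056 sd 0.038 0.232
```

```bash
python3 - <<'E'
from h import *
for t in (1.0,1.04,1.08,1.11): m=turn(t)
E
```

```text
1.0 16.1 [1.2 2.3 5.8] tau -0.203 sd 0.023 0.272
1.04 16.55 [1.7 2.1 5.3] tau -0.204 sd 0.016 0.312
1.08 17.0 [1.9 1.5 5.2] tau -0.219 sd 0.02 0.352
1.11 17.45 [1.7 2.3 5.6] tau -0.076 sd 0.022 0.382
```

```bash
python3 - <<'E'
from h import *
turn(1.13)
ctrl.grip(.045)
s=ctrl.sense();print(s["time_s"],s["finger_gap"],s["force"].round(2),s["wrist_torque"].round(3))
ctrl.servo_line([X,Y,.23],v=.1)
ctrl.servo_line([X,Y,.36],v=.25)
ctrl.reach([.48,.21,.36],down(np.radians(77.6)))
s=ctrl.sense();print(s["time_s"],s["joint_pos"])
c=ctrl.get_calibration("wrist");p,d=ctrl.grab_frame("wrist");cv2.imwrite("pics/w2.png",cv2.resize(p[90:300,190:420],None,fx=2.5,fy=2.5,interpolation=cv2.INTER_CUBIC))
W=cloud(d,c);z=np.nan_to_num(W[...,2],nan=-1)
z[:,:200]=-1;z[:,400:]=-1
comps(W,abs(z-.208)<.005,"wing");comps(W,abs(z-.188)<.004,"handle");comps(W,abs(z-.139)<.004,"cantop")
E
```

```text
1.13 17.9 [3.2 1.6 5.1] tau 0.034 sd 0.026 0.402
18.3167 0.04462431004864587 [ 0.18 -0.08 -0.81] [-0.024 -0.029  0.02 ]
20.9 [ 3.63801108e-01 -2.11969675e-01  1.51981979e+00  1.71951429e-05
  1.83454483e+00 -9.89249441e-01]
wing [258, 148, 63, 27, 889] (array([452. , 219.8]), array([14.4, 63.7]), -89.57) med [0.4514 0.2202 0.2095]
handle [282, 216, 13, 73, 834] (array([560.2, 194.9]), array([13.8, 90.5]), -12.72) med [0.5572 0.195  0.1905]
cantop [251, 126, 76, 151, 6566] (array([518.6, 204.3]), array([ 90.2, 200.4]), -13.08) med [0.5312 0.2002 0.1408]
```

View pics/w2.png

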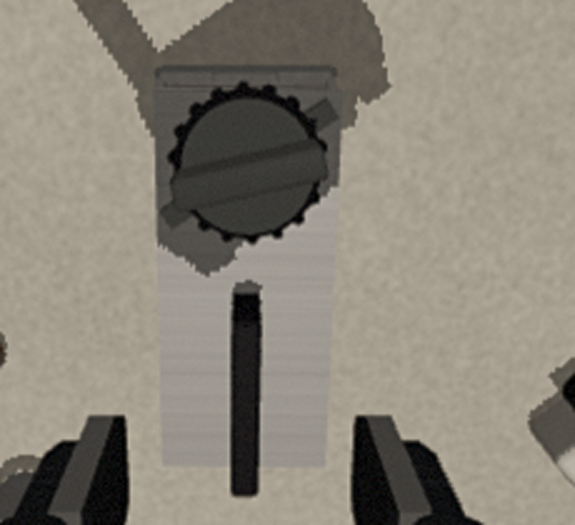

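```bash
python3 - <<'E'
from h import *
x,y=.5305,.2016; o=down(np.radians(77.2))
def pr(m):
    s=ctrl.sense();print(m,round(s["time_s"],2),s["position"].round(4),round(s["finger_gap"],4),s["force"].round(2),s["wrist_torque"].round(3))
ctrl.servo_line([x,y,.36],v=.2,ori=o)
print(ctrl.servo_line([x,y,.21],v=.2,max_force=8))
print(ctrl.servo_line([x,y,.163],v=.08,max_force=8));pr("down")
ctrl.grip(0.0);pr("grip")
ctrl.servo_line([x,y,.175],v=.03);ctrl.sleep(.2);pr("lift12")
ctrl.servo_line([x,y,.20],v=.05);ctrl.sleep(.1)
ctrl.servo_line([x,y,.30],v=.12);ctrl.sleep(.3);pr("up")
p,d=ctrl.grab_frame("side");cv2.imwrite("pics/s2.png",p)
E
```

```text
False
False
down 22.99 [0.5306 0.2016 0.1633] 0.045 [-0.56 -0.96  0.82] [ 0.022 -0.014  0.046]
grip 23.38 [0.5307 0.2015 0.1637] 0.0115 [-2.22 -1.63  6.39] [-0.338  0.358 -0.092]
lift12 24.13 [0.5304 0.2016 0.1748] 0.0119 [-0.3   0.38 -7.06] [-0.032 -0.021 -0.028]
up 26.17 [0.5304 0.2016 0.2996] 0.0119 [-0.77 -1.04 -7.47] [ 0.035 -0.042  0.059]
```

View pics/s2.png

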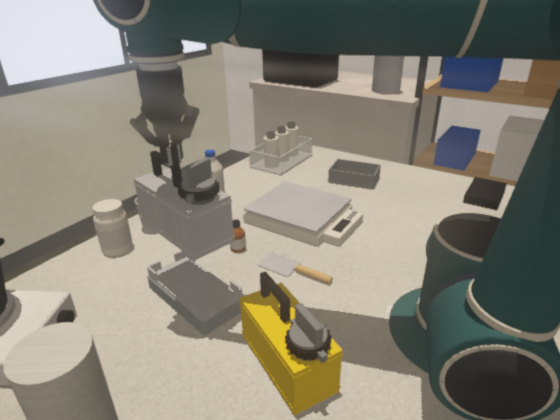

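The can hangs level, clear of the stand (empty tray at (195,290)), and weighs about 0.76 kg. Next I carry it to the pan.

```bash
python3 - <<'E'
from h import *
x,y=.5247,-.2324
def pr(m):
    s=ctrl.sense();print(m,round(s["time_s"],2),s["position"].round(4),round(s["finger_gap"],4),s["force"].round(2),s["wrist_torque"].round(3))
ctrl.servo_line([x,y,.30],v=.15);ctrl.sleep(.3);pr("over")
ctrl.servo_line([x,y,.19],v=.1);ctrl.sleep(.3);pr("near")
print(ctrl.servo_line([x,y,.168],v=.015,max_force=4));pr("touch")
ctrl.sleep(.3);pr("rest")
p,d=ctrl.grab_frame("side");cv2.imwrite("pics/s3.png",p)
c=ctrl.get_calibration("side");W=cloud(d,c);z=np.nan_to_num(W[...,2],nan=-1)
z[:, :200]=-1;z[:,380:]=-1
comps(W,abs(z-.148)<.006,"cantop")
E
```

```text
over 29.56 [ 0.5247 -0.2323  0.3   ] 0.0116 [-0.01 -0.21 -6.99] [-0.021  0.012  0.015]
near 31.11 [ 0.5248 -0.2324  0.1902] 0.0116 [-0.41 -0.24 -7.62] [ 0.017 -0.018 -0.04 ]
True
touch 32.22 [ 0.5248 -0.2324  0.1717] 0.0117 [ 0.98 -0.52  7.01] [-0.015 -0.091 -0.   ]
rest 32.52 [ 0.5248 -0.2324  0.1717] 0.0116 [ 0.85 -0.67  7.2 ] [-0.034 -0.04  -0.044]
cantop [200, 51, 63, 7, 99] (array([ 2104.7, -1895.1]), array([236.3, 456.7]), 35.56) med [ 2.1259 -1.9359  0.1483]
cantop [314, 77, 25, 10, 51] (array([  999.4, -1343.1]), array([ 21. , 235.2]), 85.21) med [ 0.9988 -1.3145  0.1494]
cantop [205, 150, 11, 5, 48] (array([ 833.1, -216.2]), array([29.7, 31.5]), 24.38) med [ 0.8301 -0.2152  0.1481]
cantop [264, 159, 73, 30, 721] (array([ 509.4, -226.7]), array([ 93.8, 201.7]), -12.99) med [ 0.5176 -0.209   0.1468]
cantop [260, 272, 31, 33, 319] (array([285.9, 229.1]), array([14. , 93.2]), -27.54) med [0.2828 0.2319 0.148 ]
cantop [341, 289, 39, 52, 254] (array([135.6, 217.2]), array([ 11. , 116.9]), -35.1) med [0.1265 0.2257 0.1478]
cantop [295, 313, 29, 30, 166] (array([188.8, 286.4]), array([13. , 63.3]), -16.18) med [0.1802 0.2905 0.1481]
```

View pics/s3.png

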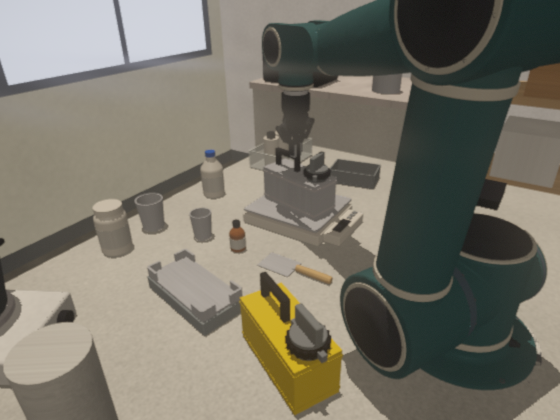

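Standing centred on the pan (can top at (298,188)); force shows it rests there. I release it, retreat and check.

```bash
python3 - <<'E'
from h import *
x,y=.5247,-.2324
ctrl.grip(.045);ctrl.sleep(.2)
s=ctrl.sense();print(s["time_s"],s["finger_gap"],s["force"].round(2))
ctrl.servo_line([x,y,.22],v=.06);ctrl.servo_line([x-.05,y+.01,.38],v=.2)
ctrl.sleep(.3)
c=ctrl.get_calibration("wrist");p,d=ctrl.grab_frame("wrist");cv2.imwrite("pics/w3.png",p)
W=cloud(d,c);z=np.nan_to_num(W[...,2],nan=-1)
comps(W,abs(z-.217)<.005,"wing",mn=200);comps(W,abs(z-.148)<.004,"cantop",mn=500);comps(W,abs(z-.198)<.004,"handle",mn=300)
s=ctrl.sense();print(s["time_s"],s["force"].round(2))
E
```

```text
33.1833 0.04512231568459208 [ 0.09 -0.68 -0.34]
wing [257, 147, 61, 26, 819] (array([ 446.1, -214.3]), array([14.2, 63.8]), -89.55) med [ 0.4456 -0.2139  0.2174]
cantop [250, 126, 74, 147, 6270] (array([ 512.6, -229.6]), array([ 90.2, 200.2]), -12.96) med [ 0.5255 -0.233   0.1488]
handle [281, 214, 12, 70, 811] (array([ 554.6, -239.1]), array([13.6, 91. ]), -13.11) med [ 0.5515 -0.2386  0.1985]
35.5083 [-0.69  0.2   0.23]
```

View pics/w3.png

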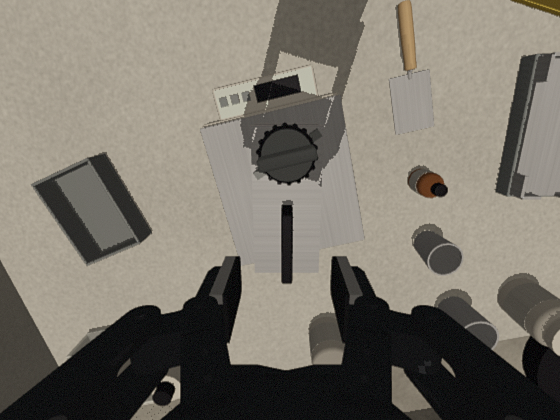

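The can is released with its centre at (512.6,-229.6) mm, about 1 mm from the pan centre. It is level, and the wing (287,155) sits at the same angle from the lugs as before. The other objects look undisturbed.

```bash
python3 -c "
from workcell import ctrl
print(ctrl.job_done())"
```

```text
the job is handed in; nothing more can be done
None
```

I closed the cap to its first click, moved the can onto the middle of the scale pan and handed the job in; no verdict is reported. The last clock reading before hand-in was 35.5 s, against the 67 s limit.

- **Cap:** I turned the wing about 1.13 rad clockwise. The torque peaked at about 0.19 N m between short pauses, reversed to about −0.2, and was back near zero when I let go. The wrist picture then showed the wing about 0.36 rad past the lugs, which is one click.
- **Lift and placing:** I gripped the handle near the centre of mass, and the can came straight up and hung level, weighing about 0.76 kg. I lowered it onto the pan at 15 mm/s and stopped on contact; the force changed by about 14 N.
- **Final checks:** In the last wrist picture the can's centre is about 1 mm from the pan centre, and its top is at the right height for standing on the pan. The can has been let go, and the wing has not turned since the click. The other objects I could see had not visibly moved; I judged that by eye and did not measure it.
- **Disagreement:** Positions from the scene and side cameras differed by about 3–5 mm. I used close wrist views for the cap and handle, and the average of the two cameras for the pan centre. No check failed.

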